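Load the tea warmer and hold its lever at the third click

TASK

Take the full-length tea tablet out of the wooden rack and slide it on edge into the slot on top of the cream tea warmer, then let go of it so that it stands on the warmer's tray. After that press the warmer's spring lever down past its first two clicks to the third one near the bottom of its travel, hold it there against the spring for about three seconds, and finish your program while still holding it down (it springs back up as soon as it is released). Leave the half tablet in its rack slot and do not disturb the teapot and the cup.

Things in the scene. Friction and masses are not known exactly. Their poses are not given: they have to be found in the camera images.
- tablet: the full-length tea tablet: a brown rigid slab of pressed tea, 110 long (own x) x 18 thick (own y) x 85 high (own z), mass 0.15 to 0.26 kg, standing on its long edge in one of the two grooves of the rack, 30 deep, so that its upper 55 stand clear. Origin at the centre of its underside. Shallow score lines divide it into 4 columns
- half: the half tablet, to be left alone: same material, thickness (18) and height (85) but only 55 long (own x). It stands in the rack's other groove; which groove is which varies. Origin at the centre of its underside
- rack: fixed low pale wooden block, 150 (own x) x 140 (own y) x 38 high, with two grooves along its own x at own y = -37.5 and +37.5, each 115 x 23 and 30 deep, floor at height 8. Origin at the centre of its underside
- warmer: fixed cream tea-tablet warmer shaped like a one-slot toaster, 170 long (own x) x 100 wide (own y) x 130 high. Origin at the centre of its underside; own z up. The slot runs along own x in the middle of the top. The lever stands out of the end that faces own -x. The warmer's place (which side of the table) and yaw vary
- slot_mouth (a point): centre of the slot's mouth on the warmer's top face, 130 above the table; axes as the warmer's. The slot is 114 (own x) x 22 (own y), so the tablet has about 2 to spare on every side, with a 3 mm chamfer round the mouth. The tray inside lies 45 below the mouth when the lever is up (the loaded tablet then stands 40 proud) and goes down with the lever
- lever_pad (a point): middle of the upper face of the lever's wooden paddle; moves with the lever. With the lever up it is 105 above the table and 112 from the warmer's centre along own -x. The paddle is 46 (own x, it stands out 50 from the end face, pad middle 27 from the face) x 40 (own y) x 10 thick. Push it straight down from above
- lever (a joint): how far the lever is pressed (m): 0 up, 0.040 hard stop. Clicks at 0.012, 0.024, 0.036 (the third counts from 0.0325 to the stop), marked by brass studs on the end face. The push is 4 to 8 N, peaks at 9 to 11 N as each ridge is met (0.002, 0.014, 0.026), then sinks by 3 to 5 N; holding the third takes 7 to 11 N. It never latches: let go, it springs up to 0 with the tablet
- teapot: small loose brown clay teapot, 80 high, body 86 across, with spout (own +x) and handle (own -x), 130 over both; origin at the centre of its underside. Not to be disturbed
- cup: small loose brown clay cup, 72 across, 50 high; origin at the centre of its underside. Not to be disturbed
There are look-alikes about, which are no part of the job. Leave any orange look-alike of the warmer alone. What is shaped like the tablet but red is not meant.

How it is judged:
By the outcome, as a careful person would: the job done as asked, in the order asked, and still so for the second after the job is handed in, while the arm keeps its last pose, push and grip.
It also fails if it takes over 64 s, if anything falls off the work surface, if the arm or the gripper's body presses on something with over 40 N, if the wrist force passes 120 N, or if a joint passes its speed limit or range.

ROBOT

A 7-joint arm with a two-finger parallel gripper is mounted at the origin on the work surface. World frame = base frame: x ahead of the robot, y to its left, z up, the work surface at z = 0. Lengths are in m, angles in rad, forces in N, time in s.
With the tool pointing down it reaches from about 0.4 to 0.85 m from the base axis. Payload 10.4 kg.
Tool frame: the origin (TCP) lies between the finger pads; the fingertips stand ahead of it and the grasp point (between the pads) lies 6 mm ahead of it (finger_overhang is the z of the fingertips in the tool frame, in m); z points along the fingers, y is the direction in which the jaws open and shut (so a half turn about z gives the same grasp; the last joint's range is limited). The gripper opens to 85 mm and grips with 20 to 120 N. Pads are 22 mm wide; open, the fingers measure 114 mm over their backs; the gripper's body (76 mm by 85 mm) begins 54 mm behind the grasp point. The pads swing forward as they close: fully open they stand 13 mm farther back than shut.
Start: joints at [1.321, 0.332, -0.065, 1.46, 0.022, 1.35, -0.088], TCP at [0.141, -0.609, 0.224] pointing down, gripper open.
Joint ranges: [-2.6, 2.6], [-0.5, 2.12], [-1.47, 1.34], [0.16, 2.42], [-1.27, 4.41], [0.06, 2.06], [-2.6, 2.6]. Speed limits (rad/s): [2.22, 2.22, 2.79, 2.79, 3.14, 3.14, 3.14].

INTERFACE

Orientations are given as a unit quaternion [x, y, z, w].
In Python, from workcell import * gives the robot as it stands.
- The arm moves only by the shell command python3 -m creep 'ROWS' [FORCE]. ROWS is JSON, a list of rows, each a list of 7 numbers: the turn, a rotation vector about the tool's x, y, z in rad, then the shift along the tool's x, y, z in mm, then the closure in counts, from 0 (fully open) to 255 (shut). In form: [[wx, wy, wz, dx, dy, dz, claw], ...]. A call has 1 to 8 rows; each row shifts and turns the commanded pose from where the row before left it, along the tool's axes as they then stand; what a row does not reach is not made up. A row lasts 1/10 s, in which the tool goes at most 50 mm and 8.59 degrees, less where a joint would pass 70% of its speed; a pose out of reach is approached as far as the arm can. A call is refused whole if a number of a shift passes 50 or a number of a turn 0.15, either way. A call with a gripper value outside its range is refused whole. The fingers move at their own pace and stop on an object; FORCE is the grip in N (left out, the last holds). Time passes only in rows, so rows that do not move let the fingers close. It gives the time, the measured TCP pose, the force and the opening at its end, in the units of the state.
- get_obs(): the state, without advancing time (a new reading comes with each control period).
- camera(name): name is "scene" or "top" or "wrist"; returns (picture, depth): 384x512x3 uint8, blue, green, red; 384x512 float32, m along the optical axis (not along the pixel's ray), 0 where there is no reading.
- camera_model(name): a dict with "camera_matrix" (3x3 intrinsics, pixels), "R" (3x3) and "t" (3): a world point X has camera coordinates R X + t; the wrist camera has in their place "mount" (4x4, takes a point from camera to tool coordinates, whose origin is the TCP and whose axes are the flange's). Camera axes: x right, y down, z forward; pixel columns grow to the right and rows downward; lengths in m; the calibration is good to about 2 mm. A picture is of the moment at which its call begins: read the wrist's pose just before it. camera_model takes no time and is no camera call.
- hand_in(): hands the job in, once; it reports no verdict.
The state is a dict: "clock": time; "joint_pos": joint angles; "joint_velocities": joint speeds; "tau": joint torques, N m; "position": TCP position; "ee_rot": TCP orientation; "ft_force": force on the tool from outside, world axes, zero at the start; "torque": the same for the moment, N m; "grip_width": opening from 0.0 (shut) to 1.0 (fully open).
Only numpy, scipy, OpenCV 4.12 (cv2) and the standard library are available. Lean on these libraries where they do the work, as an engineer would, in place of code of your own. Each camera call takes 0.05 s, during which the arm holds its last target.

## Working session

There is one attempt and no reset: what is moved stays moved. The work goes in short steps, Python scripts to look and compute and a shell command to move; the robot and the scene stay as the last step left them, time stands still between calls to the robot, and variables do not carry over. Pictures are saved under pics/ and viewed, and the job is handed in when it is done.

```bash
mkdir -p pics; ls; python3 - <<'E'
from workcell import *
import cv2,json
o=get_obs();print(o)
for n in("scene","top","wrist"):
    p,d=camera(n);cv2.imwrite(f"pics/{n}0.png",p)
    import numpy as np;np.save(f"pics/{n}0.npy",d);print(n,camera_model(n))
E
```

```text
pics
{'clock': 0.0, 'joint_pos': array([ 1.32137821,  0.33284297, -0.06470822,  1.46096161,  0.02160981,
        1.34992246, -0.08847279]), 'joint_velocities': array([-5.35782478e-04, -5.71317958e-04,  1.35610900e-03, -7.03592451e-04,
        4.62771422e-05,  1.08453112e-03, -6.04118498e-04]), 'tau': array([ 1.07297408e-03, -6.25438142e+01,  4.95887746e-02, -3.91607809e+01,
        1.63278077e-02,  9.64481063e-03, -1.44700857e-05]), 'position': array([ 0.14045297, -0.60860099,  0.22322434]), 'ee_rot': array([ 9.93572512e-01,  1.13195172e-01, -1.19109780e-04, -7.09274728e-04]), 'ft_force': array([ 1.14893558, -0.03416281,  0.65994454]), 'torque': array([-0.00286752,  0.00563747,  0.00533351]), 'grip_width': 0.9990128062836034}
scene {'camera_matrix': array([[467.50005072,   0.        , 263.317338  ],
       [  0.        , 467.50005072, 192.67579049],
       [  0.        ,   0.        ,   1.        ]]), 'R': array([[-0.75901694,  0.650957  , -0.01217668],
       [ 0.46699268,  0.5312919 , -0.70685695],
       [-0.45366411, -0.54220282, -0.70725171]]), 't': array([ 0.37557185, -0.182833
[... 226 characters left out ...]
9979423, -0.01901837],
       [-0.98660684,  0.01006135, -0.16280574],
       [ 0.16296358,  0.01761465, -0.98647483]]), 't': array([0.05597497, 0.50129683, 0.93403884])}
wrist {'camera_matrix': array([[299.37105932,   0.        , 257.35796676],
       [  0.        , 299.37105932, 193.35441014],
       [  0.        ,   0.        ,   1.        ]]), 'mount': array([[-3.77242597e-04, -9.65956929e-01, -2.58702665e-01,
         6.46024470e-02],
       [ 9.99999842e-01, -2.56854854e-04, -4.99151454e-04,
         1.07443011e-04],
       [ 4.15709770e-04, -2.58702813e-01,  9.65956874e-01,
        -1.50805226e-01],
       [ 0.00000000e+00,  0.00000000e+00,  0.00000000e+00,
         1.00000000e+00]])}
```

View pics/scene0.png

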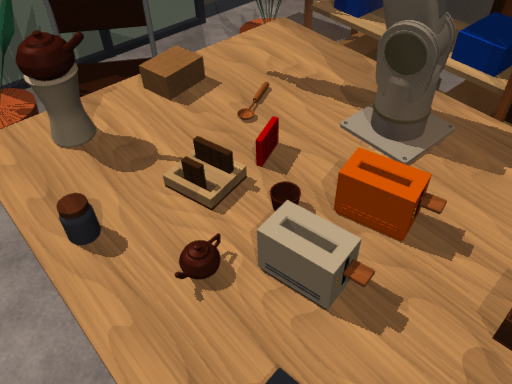

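View pics/top0.png

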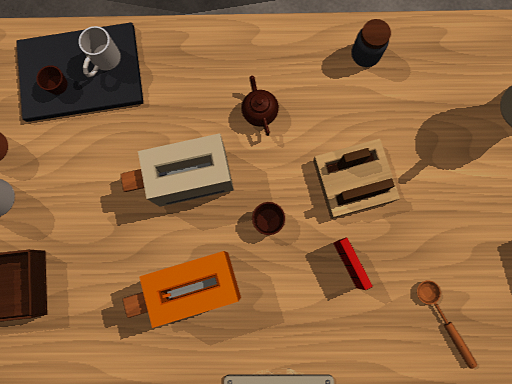

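View pics/wrist0.png

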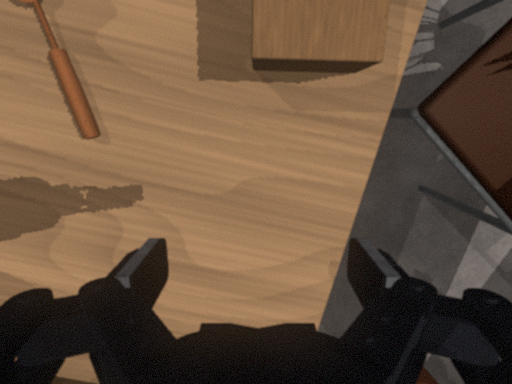

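Scene view: the cream warmer is at (308,250), with its lever at (360,272), and the orange look-alike at (385,190). The rack is at (205,180). It holds a short slab at (193,172) and a long slab at (213,153), and a red slab stands at (267,141). Top view: rack (357,180), long slab (365,190), half (355,157), warmer slot (185,166), lever (132,180), cup (269,218), teapot (260,106). The long brown slab in the groove nearer the robot fits the description. Next I'll enlarge crops to confirm it.

```bash
python3 - <<'E'
import cv2
p=cv2.imread("pics/top0.png")
cv2.imwrite("pics/top_rack.png",cv2.resize(p[130:225,305:410],None,fx=6,fy=6,interpolation=cv2.INTER_CUBIC))
cv2.imwrite("pics/top_warm.png",cv2.resize(p[130:215,110:240],None,fx=6,fy=6,interpolation=cv2.INTER_CUBIC))
p=cv2.imread("pics/scene0.png")
cv2.imwrite("pics/sc_rack.png",cv2.resize(p[130:210,155:255],None,fx=7,fy=7,interpolation=cv2.INTER_CUBIC))
cv2.imwrite("pics/sc_warm.png",cv2.resize(p[195:305,250:380],None,fx=5,fy=5,interpolation=cv2.INTER_CUBIC))
E
```

```text
(no output)
```

View pics/top_rack.png

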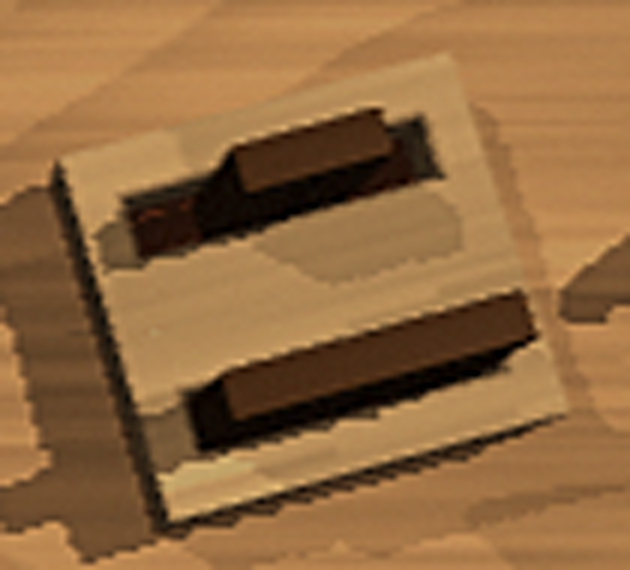

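View pics/top_warm.png

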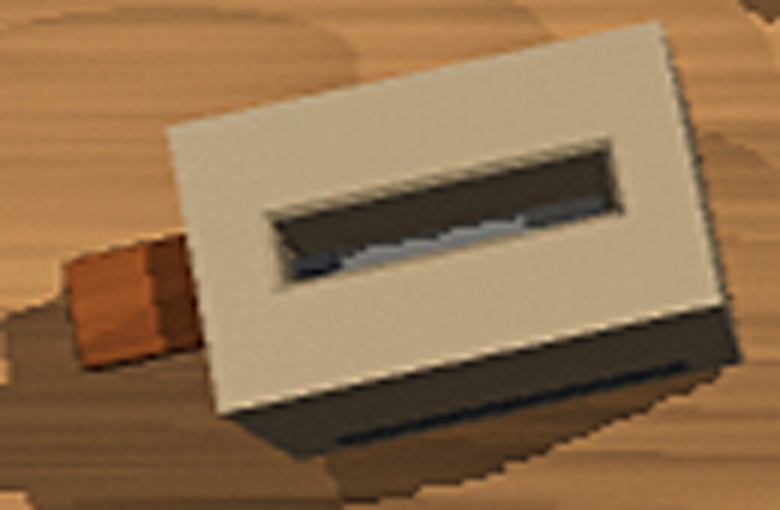

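View pics/sc_rack.png

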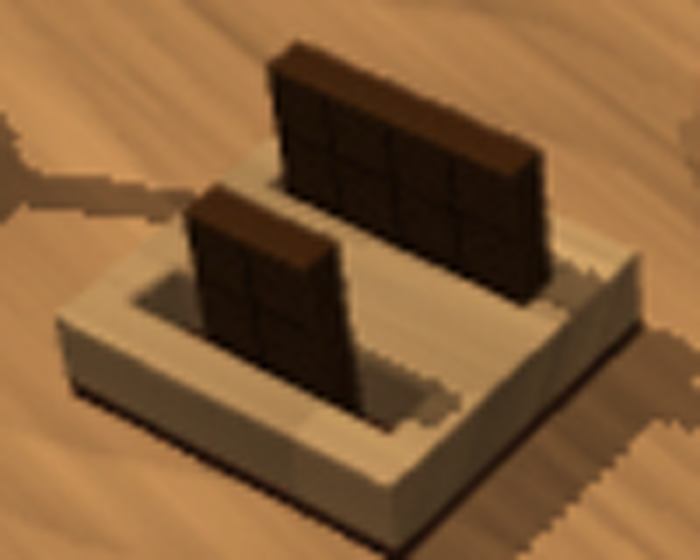

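View pics/sc_warm.png

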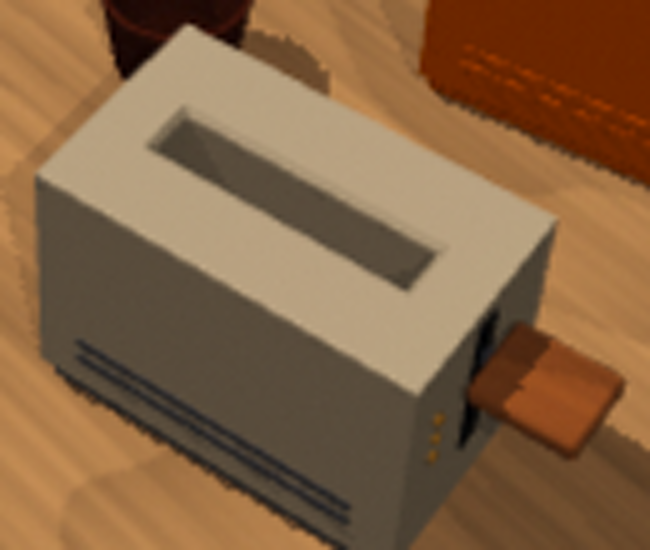

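The top crop shows the long slab's top face at (222,375)-(525,290)-(538,335)-(238,418), four columns long and filling its groove, so it is the full tablet. The half (two columns) sits in the other groove at about (312,150). The warmer's top corners and slot are sharp in both crops. Next I'll triangulate these points.

```bash
cat > h.py <<'E'
import numpy as np,cv2
from workcell import *
def P(n):
    m=camera_model(n);return m["camera_matrix"]@np.c_[m["R"],m["t"]]
def tri(a,b):
    X=cv2.triangulatePoints(P("top"),P("scene"),np.float64(a).T,np.float64(b).T);return (X[:3]/X[3]).T
def onz(n,px,z):
    m=camera_model(n);K=m["camera_matrix"];R=m["R"];t=m["t"]
    out=[]
    for u,v in px:
        r=R.T@np.linalg.solve(K,[u,v,1]);c=-R.T@t
        out.append(c+r*(z-c[2])/r[2])
    return np.array(out)
def cr(px,off,f): return (np.float64(px)+.5)/f-.5+np.float64(off)
E
python3 - <<'E'
from h import *
np.set_printoptions(precision=4,suppress=True)
T=lambda p,o:cr(p,o,6)
ro=(305,130);wo=(110,130)
tab_t=T([(222,375),(525,290),(538,335),(238,418)],ro); tab_s=cr([(543,152),(298,42),(268,65),(520,175)],(155,130),7)
# top left end (image left = +y); scene right end ; near robot = lower in top 
# top order: UL(+x,+y),UR(+x,-y),LR(-x,-y),LL(-x,+y)
for perm in ([3,2,1,0],):
    pass
tab_s=cr([(520,175),(268,65),(298,42),(543,152)],(155,130),7)
war_t=T([(167,127),(660,22),(723,303),(218,413)],wo); war_s=cr([(417,393),(38,180),(190,25),(555,222)],(250,195),5)
sl_t=T([(265,213),(610,140),(625,213),(280,287)],wo); sl_s=cr([(408,290),(150,147),(187,107),(447,250)],(250,195),5)
rk_t=T([(58,160),(450,58),(568,412),(165,522)],ro); rk_s=cr([(388,487),(58,318),(0,0),(640,258)],(155,130),7)
lv_t=T([(65,263),(83,370)],wo); lv_s=cr([(573,455),(625,380)],(250,195),5)
for n,a,b,z in (("tab",tab_t,tab_s,.093),("war",war_t,war_s,.13),("slot",sl_t,sl_s,.13),("lever",lv_t,lv_s,.105),("rack",rk_t[[0,1,3]],rk_s[[0,1,3]],.038)):
    X=tri(a,b);print(n);print(np.c_[X,onz("top",a,z)[:,:2],onz("scene",b,z)[:,:2]])
    print(" mean",X.mean(0),"top",onz("top",a,z).mean(0),"sc",onz("scene",b,z).mean(0))
    d=X[0]-X[1];print(" len",np.linalg.norm(d),"yaw of 0->1 axis",np.degrees(np.arctan2(-d[1],-d[0])))
    if len(X)==4:
        for A in (onz("top",a,z),onz("scene",b,z)):
            d=A[1]+A[2]-A[0]-A[3];w=A[0]+A[1]-A[2]-A[3];print("  L,W",np.linalg.norm(d)/2,np.linalg.norm(w)/2,"yaw",np.degrees(np.arctan2(d[1],d[0])))
# depth check
d=np.load("pics/top0.npy")
m=camera_model("top")
for nm,pt in (("tab",tab_t.mean(0)),("war",(war_t[0]+war_t.mean(0))/2),("lev",(125,182)),("teapot",(260,102)),("cuprim",(269,203)),("red",(352,262)),("orange",(160,275)),("jar",(375,30))):
    u,v=np.round(pt).astype(int);z=d[v,u];c=np.linalg.solve(m["camera_matrix"],[u,v,1])*z
    print(nm,m["R"].T@(c-m["t"]))
E
```

```text
tab
[[ 0.4891 -0.1322  0.093   0.4902 -0.1334  0.4884 -0.1308]
 [ 0.5183 -0.2378  0.0924  0.5187 -0.2381  0.5184 -0.2366]
 [ 0.5028 -0.2415  0.0923  0.503  -0.2416  0.503  -0.2403]
 [ 0.4747 -0.1376  0.0915  0.4753 -0.1382  0.4751 -0.1352]]
 mean [ 0.4962 -0.1873  0.0923] top [ 0.4968 -0.1878  0.093 ] sc [ 0.4962 -0.1857  0.093 ]
 len 0.1095279279598153 yaw of 0->1 axis -74.51808006397414
  L,W 0.10774544707271448 0.015870789446815182 yaw -74.89877742087918
  L,W 0.1093291751034621 0.014875104866241662 yaw -74.63962073315025
war
[[0.5725 0.28   0.131  0.5728 0.2802 0.5719 0.2796]
 [0.6077 0.1152 0.1271 0.6073 0.1145 0.6089 0.1176]
 [0.51   0.094  0.1293 0.5106 0.0931 0.5098 0.0954]
 [0.4759 0.2599 0.1287 0.4755 0.2599 0.4771 0.2603]]
 mean [0.5415 0.1873 0.129 ] top [0.5415 0.1869 0.13  ] sc [0.5419 0.1882 0.13  ]
 len 0.16853680584675085 yaw of 0->1 axis -77.94938716262699
  L,W 0.16987803062248455 0.09920483154642133 yaw -78.18047039078603
  L,W 0.1671088482561321 0.09916291085577263 yaw -77.95490895081265
slot
[[0.5423 0.2464 0.131  0.5429 0.2463 0.5414 0.2462]
 [0.566  0.132  0.1
[... 542 characters left out ...]
37 0.3179 0.102 ] top [0.5132 0.3169 0.105 ] sc [0.5156 0.3191 0.105 ]
 len 0.03873457157884609 yaw of 0->1 axis -167.69479154432534
rack
[[ 0.5804 -0.0872  0.038   0.5798 -0.0866  0.5809 -0.0878]
 [ 0.6176 -0.2329  0.0354  0.6168 -0.232   0.6189 -0.2303]
 [ 0.4462 -0.1214  0.0367  0.4458 -0.121   0.4472 -0.1206]]
 mean [ 0.5481 -0.1472  0.0367] top [ 0.5475 -0.1465  0.038 ] sc [ 0.549  -0.1462  0.038 ]
 len 0.1503813531604713 yaw of 0->1 axis -75.67814839722978
tab [ 0.4962 -0.1879  0.092 ]
war [0.5569 0.2337 0.1318]
lev [0.5133 0.3098 0.1073]
teapot [0.6918 0.032  0.0782]
cuprim [0.4749 0.0149 0.0508]
red [ 0.3485 -0.1505  0.0831]
orange [0.3261 0.2283 0.1285]
jar [ 0.844  -0.2185  0.0984]
```

The heights agree: tablet top 0.092, warmer top 0.129, slot 116.9x25 including chamfer, lever end 102-105. The lever end faces +y. Next I'll work out the move to above the tablet.

```bash
cat >> h.py <<'E'
from scipy.spatial.transform import Rotation as Ro
def delta(p,yawx_deg,tilt=0):
    """target: TCP p, tool down, tool x at yaw (deg); prints needed tool-frame shift (mm) & turn"""
    o=get_obs();R0=Ro.from_quat(o["ee_rot"])
    R1=Ro.from_euler("z",yawx_deg,degrees=True)*Ro.from_euler("x",180,degrees=True)*Ro.from_euler("y",tilt)
    print("pos",o["position"].round(4),"t",o["clock"],"F",o["ft_force"].round(2),"w",round(o["grip_width"],3),"yawx",np.degrees(np.arctan2(*R0.as_matrix()[[1,0],0])).round(2),"z",R0.as_matrix()[:,2].round(4))
    print("shift now-axes mm",(R0.inv().apply(np.array(p)-o["position"])*1000).round(1),"turn",(R0.inv()*R1).as_rotvec().round(4),"shift in target axes",(R1.inv().apply(np.array(p)-o["position"])*1000).round(1))
E
python3 - <<'E'
import workcell
print([n for n in dir(workcell) if 'finger' in n.lower() or 'over' in n.lower()], [n for n in dir(workcell) if n[0]!='_'])
print(getattr(workcell,'finger_overhang',None))
from h import *
delta((.4965,-.187,.2232),105.3)
E
```

```text
['finger_overhang'] ['MotionError', 'camera', 'camera_model', 'finger_overhang', 'get_obs', 'hand_in']
0.025
pos [ 0.1405 -0.6087  0.2234] t 0.15 F [ 0.82  0.51 -0.32] w 1.002 yawx 12.99 z [-3.e-04  1.e-03 -1.e+00]
shift now-axes mm [ 441.7 -330.9    0.6] turn [-9.0000e-04 -8.0000e-04 -1.6111e+00] shift in target axes [3.128e+02 4.547e+02 2.000e-01]
```

```bash
python3 -m creep '[[0,0,0,20,-15,0,0],[0,0,0,37,-28,0,0],[0,0,0,37,-28,0,0],[0,0,0,37,-28,0,0],[0,0,0,37,-28,0,0],[0,0,0,37,-28,0,0],[0,0,0,37,-28,0,0],[0,0,0,37,-28,0,0]]'; python3 -m creep '[[0,0,0,37,-28,0,0],[0,0,0,37,-28,0,0],[0,0,0,37,-28,0,0],[0,0,0,30,-22,0,0],[0,0,-0.1,20,-15,0,0],[0,0,-0.14,0,0,0,0],[0,0,-0.14,0,0,0,0],[0,0,-0.14,0,0,0,0]]'
python3 -m creep '[[0,0,-0.14,0,0,0,0],[0,0,-0.14,0,0,0,0],[0,0,-0.14,0,0,0,0],[0,0,-0.14,0,0,0,0],[0,0,-0.14,0,0,0,0],[0,0,-0.14,0,0,0,0],[0,0,-0.14,0,0,0,0],[0,0,-0.11,0,0,0,0]]'
python3 -m creep '[[0,0,0,0,0,0,0],[0,0,0,0,0,0,0]]'
python3 - <<'E'
from h import *
delta((.4965,-.187,.2232),105.3)
E
```

```text
clock: 0.95
position: [0.3658, -0.339, 0.224]
ee_rot: [0.994, 0.113, -0.0, 0.0]
ft_force: [-0.1, -0.9, 0.3]
grip_width: 1.001
clock: 1.75
position: [0.4946, -0.1863, 0.2237]
ee_rot: [0.93, 0.368, -0.0, -0.0]
ft_force: [0.6, 0.1, -0.9]
grip_width: 0.999
clock: 2.55
position: [0.4945, -0.1866, 0.2238]
ee_rot: [0.605, 0.796, -0.0, -0.0]
ft_force: [-0.2, 0.0, -0.3]
grip_width: 0.999
clock: 2.75
position: [0.4945, -0.1866, 0.2239]
ee_rot: [0.608, 0.794, -0.0, -0.0]
ft_force: [-0.6, 0.0, 0.1]
grip_width: 1.003
pos [ 0.4945 -0.1866  0.2239] t 2.75 F [-0.63  0.05  0.13] w 1.003 yawx 105.04 z [-3.e-04  0.e+00 -1.e+00]
shift now-axes mm [-0.9  1.8  0.7] turn [-0.0002 -0.0001 -0.0045] shift in target axes [-0.9  1.8  0.7]
```

```bash
python3 - <<'E'
from h import *
o=get_obs();p,d=camera("wrist");np.savez("pics/w1.npz",d=d,pos=o["position"],q=o["ee_rot"]);cv2.imwrite("pics/w1raw.png",p)
cv2.imwrite("pics/w1.png",cv2.resize(p,(800,600),interpolation=cv2.INTER_CUBIC))
E
```

```text
(no output)
```

View pics/w1.png

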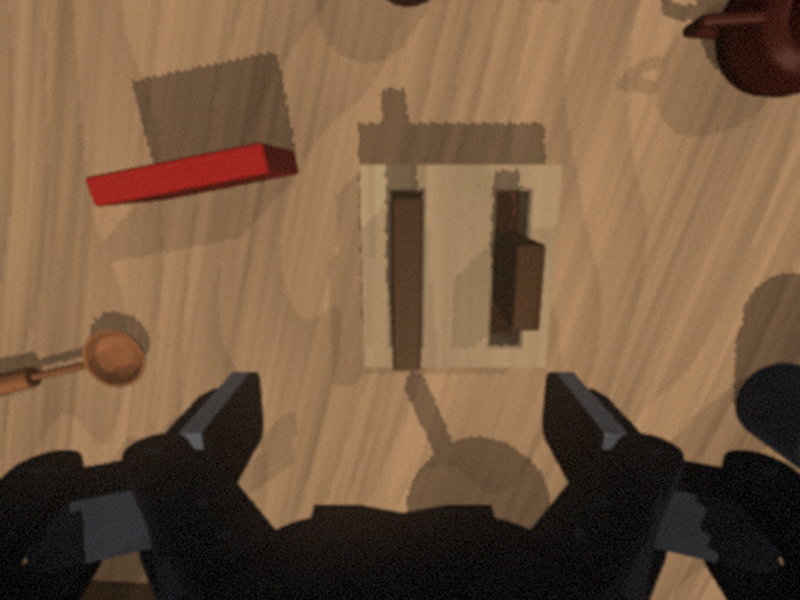

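The wrist view shows the full tablet's top at (393,195)-(424,368), centred between the open jaws. The half tablet is at (530,285) and the red slab is far left. Next, an enlarged crop.

```bash
python3 - <<'E'
import cv2
p=cv2.imread("pics/w1raw.png")[98:243,222:362]
p=cv2.convertScaleAbs(p,alpha=1.8)
cv2.imwrite("pics/w1c.png",cv2.resize(p,None,fx=4,fy=4,interpolation=cv2.INTER_CUBIC))
E
```

```text
(no output)
```

View pics/w1c.png

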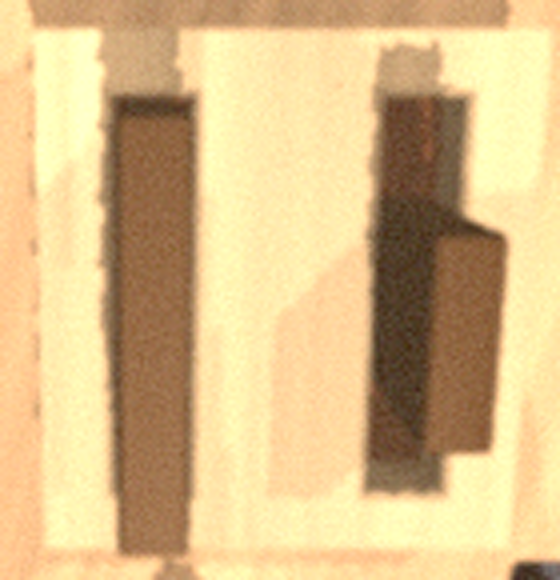

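```bash
cat >> h.py <<'E'
def wz(px,f,z):
    """wrist pixels -> world points on plane z; f npz with pos,q"""
    m=camera_model("wrist");M=m["mount"];R=Ro.from_quat(f["q"]).as_matrix()
    c=R@M[:3,3]+f["pos"];out=[]
    for u,v in px:
        r=R@M[:3,:3]@np.linalg.solve(m["camera_matrix"],[u,v,1]);out.append(c+r*(z-c[2])/r[2])
    return np.array(out)
E
python3 - <<'E'
from h import *
f=np.load("pics/w1.npz")
px=cr([(115,113),(193,113),(188,555),(118,555)],(222,98),4)
A=wz(px,f,.0925);print(A.round(4),A.mean(0))
d=A[0]+A[1]-A[2]-A[3];print(np.degrees(np.arctan2(d[1],d[0])),np.linalg.norm(d)/2,np.linalg.norm(A[0]-A[1]),np.linalg.norm(A[2]-A[3]))
u,v=np.round(px.mean(0)).astype(int);print(f["d"][v,u]); m=camera_model("wrist")
R=Ro.from_quat(f["q"]).as_matrix();c=np.linalg.solve(m["camera_matrix"],[u,v,1])*f["d"][v,u]
print(R@(m["mount"][:3,:3]@c+m["mount"][:3,3])+f["pos"])
E
```

```text
[[ 0.4735 -0.1362  0.0925]
 [ 0.4909 -0.1316  0.0925]
 [ 0.5191 -0.2373  0.0925]
 [ 0.502  -0.2419  0.0925]] [ 0.49637223 -0.18676229  0.0925    ]
105.02149084735824 0.10943343275624134 0.01794334998515696 0.017752255860034663
0.28774312
[ 0.49557718 -0.18383548  0.09359303]
```

```bash
python3 - <<'E'
from h import *
delta((.4964,-.1868,.086),105.0)
E
python3 -m creep '[[0,0,0,-1,2,10,60],[0,0,0,0,0,25,90],[0,0,0,0,0,25,90],[0,0,0,0,0,20,90],[0,0,0,0,0,0,90]]' 60
python3 - <<'E'
from h import *
delta((.4964,-.1868,.086),105.0)
E
```

```text
pos [ 0.4946 -0.1866  0.2239] t 2.8 F [-0.03  0.35  0.15] w 1.001 yawx 105.05 z [-1.e-04 -0.e+00 -1.e+00]
shift now-axes mm [ -0.7   1.7 137.9] turn [-0.0001 -0.      0.0009] shift in target axes [ -0.7   1.7 137.9]
clock: 3.3
position: [0.495, -0.1864, 0.1408]
ee_rot: [0.607, 0.794, -0.001, -0.002]
ft_force: [-0.5, 0.6, 0.5]
grip_width: 0.65
pos [ 0.495  -0.1864  0.1408] t 3.3 F [-0.54  0.58  0.55] w 0.65 yawx 105.18 z [-0.0046  0.0021 -1.    ]
shift now-axes mm [-0.9  1.4 54.8] turn [-0.0039 -0.0033  0.0032] shift in target axes [-0.7  1.2 54.8]
```

```bash
python3 -m creep '[[0,0,0,0,0,20,90],[0,0,0,0,0,15,90],[0,0,0,0,0,10,90],[0,0,0,0,0,8,90],[0,0,0,0,0,3,90],[0,0,0,0,0,0,90],[0,0,0,0,0,0,90]]' 60
python3 - <<'E'
from h import *
delta((.4964,-.1868,.086),105.0)
E
```

```text
clock: 4.0
position: [0.4972, -0.1871, 0.0885]
ee_rot: [0.607, 0.795, 0.0, 0.0]
ft_force: [0.5, 0.2, -0.2]
grip_width: 0.648
pos [ 0.4972 -0.1871  0.0885] t 4.0 F [ 0.48  0.25 -0.2 ] w 0.648 yawx 105.24 z [ 7.e-04 -3.e-04 -1.e+00]
shift now-axes mm [ 0.5 -0.7  2.5] turn [0.0006 0.0005 0.0042] shift in target axes [ 0.5 -0.7  2.5]
```

```bash
python3 -m creep '[[0,0,0.004,0.5,-0.7,2.5,90],[0,0,0,0,0,0,140],[0,0,0,0,0,0,180],[0,0,0,0,0,0,230],[0,0,0,0,0,0,255],[0,0,0,0,0,0,255],[0,0,0,0,0,0,255],[0,0,0,0,0,0,255]]' 60
python3 - <<'E'
from h import *
delta((.4964,-.1868,.086),105.0)
E
```

```text
clock: 4.8
position: [0.4973, -0.1867, 0.0867]
ee_rot: [0.609, 0.794, 0.0, 0.001]
ft_force: [1.3, 1.5, 6.8]
grip_width: -0.002
pos [ 0.4973 -0.1867  0.0867] t 4.8 F [1.25 1.53 6.79] w -0.002 yawx 105.03 z [ 2.5e-03 -7.0e-04 -1.0e+00]
shift now-axes mm [ 0.1 -0.9  0.7] turn [0.0023 0.0014 0.0006] shift in target axes [ 0.1 -0.9  0.7]
```

Unexpected: the jaws report shut with an upward force of 6.8 N. I'll look before doing anything else.

```bash
python3 - <<'E'
from h import *
for n in ("wrist","scene"):
    p,d=camera(n);cv2.imwrite(f"pics/{n}2.png",cv2.resize(p,(800,600)) if n=="wrist" else cv2.resize(p[60:230,120:320],None,fx=4,fy=3.5))
E
```

```text
(no output)
```

View pics/wrist2.png

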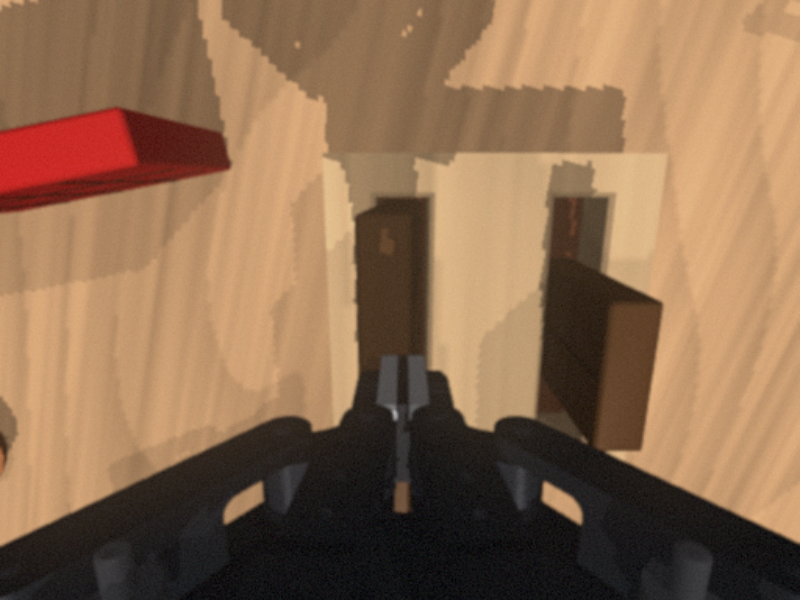

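View pics/scene2.png

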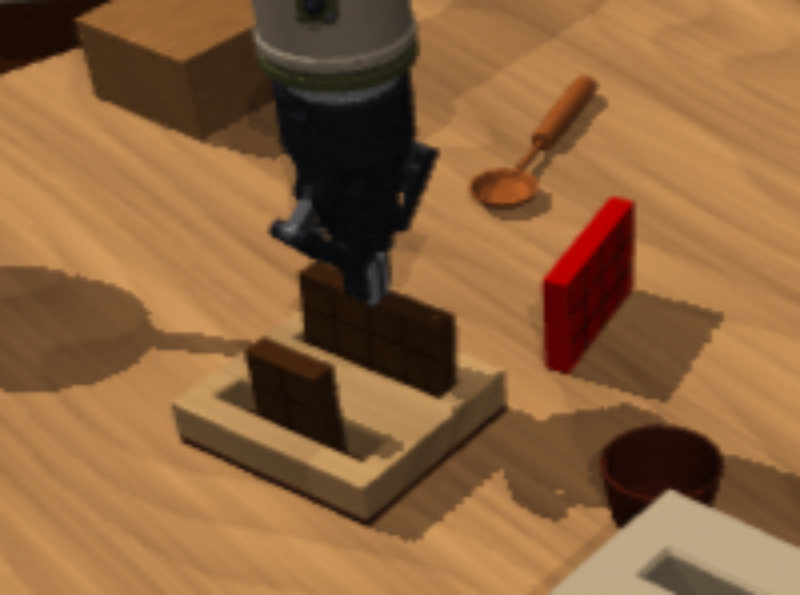

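```bash
python3 - <<'E'
from h import *
np.set_printoptions(precision=4,suppress=True)
o=get_obs();R=Ro.from_quat(o["ee_rot"]).as_matrix();p,d=camera("wrist");m=camera_model("wrist")
for u,v in ((248,232),(252,229),(262,230),(268,235),(257,245),(250,250),(240,240),(256,222),(250,180),(240,160)):
    c=np.linalg.solve(m["camera_matrix"],[u,v,1])*d[v,u];t=m["mount"][:3,:3]@c+m["mount"][:3,3];print((u,v),d[v,u],"tool",t,"world",R@t+o["position"])
s=P("scene")
for z in (0,.006,.025):
    q=s@np.r_[o["position"]+R@[0,0,z],1];q=q[:2]/q[2];print("scene px",q,"crop",(q-[120,60])*[4,3.5])
p,d=camera("scene");cv2.imwrite("pics/scene2b.png",cv2.resize(p[110:190,170:260],None,fx=8,fy=7,interpolation=cv2.INTER_CUBIC))
p,d=camera("top");cv2.imwrite("pics/top2b.png",cv2.resize(p[110:225,300:415],None,fx=5,fy=5,interpolation=cv2.INTER_CUBIC))
E
```

```text
(248, 232) 0.14108522 tool [ 0.0112 -0.0051 -0.0192] world [ 0.4894 -0.1773  0.1059]
(252, 229) 0.14526153 tool [ 0.011  -0.0033 -0.0149] world [ 0.4912 -0.177   0.1016]
(262, 230) 0.14372209 tool [ 0.0111  0.0015 -0.0165] world [ 0.4959 -0.1756  0.1032]
(268, 235) 0.13806713 tool [ 0.011   0.0042 -0.0224] world [ 0.4985 -0.175   0.109 ]
(257, 245) 0.12816346 tool [ 0.0107 -0.0008 -0.0327] world [ 0.4936 -0.1766  0.1194]
(250, 250) 0.12326053 tool [ 0.0108 -0.0037 -0.0377] world [ 0.4908 -0.1772  0.1244]
(240, 240) 0.14228378 tool [ 0.007  -0.0089 -0.0191] world [ 0.4868 -0.1822  0.1057]
(256, 222) 0.15122929 tool [ 0.0121 -0.0014 -0.0084] world [ 0.4928 -0.1753  0.0951]
(250, 180) 0.14621685 tool [ 0.0337 -0.0043 -0.0079] world [ 0.4844 -0.1553  0.0945]
(240, 160) 0.144564 tool [ 0.0434 -0.0091 -0.007 ] world [ 0.4773 -0.1471  0.0936]
scene px [212.0513 146.9236] crop [368.2052 304.2327]
scene px [212.266  148.8361] crop [369.0641 310.9262]
scene px [212.9356 154.7993] crop [371.7424 331.7975]
```

View pics/scene2b.png

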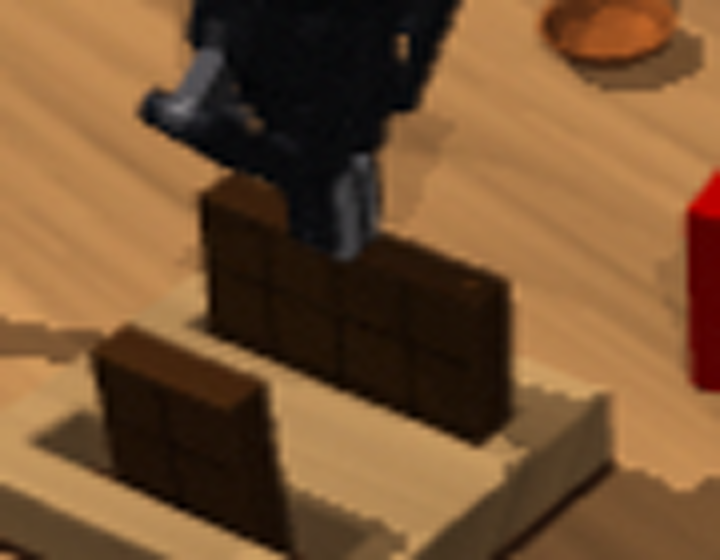

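View pics/top2b.png

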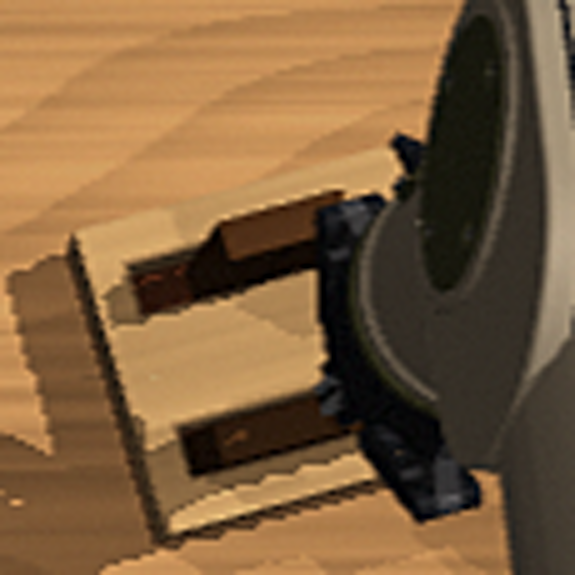

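The jaws closed on top of the tablet. Depth and the scene view put the real fingertips about 5-8 mm behind the reported TCP, not 25 mm ahead. I'll check this against the saved open-jaw depth picture.

```bash
python3 - <<'E'
from h import *
np.set_printoptions(precision=4,suppress=True)
f=np.load("pics/w1.npz");d=f["d"];m=camera_model("wrist");K=m["camera_matrix"]
v,u=np.mgrid[0:384,0:512];c=np.stack([(u-K[0,2])/K[0,0]*d,(v-K[1,2])/K[1,1]*d,d],-1)
t=c@m["mount"][:3,:3].T+m["mount"][:3,3]
for (vv,uu) in ((238,160),(240,158),(245,155),(240,164),(238,352),(240,356),(245,358),(260,160),(280,128)):print(uu,vv,t[vv,uu],d[vv,uu])
# farthest finger points: mask tool z in(-.06,.06)
k=(d>0)&(t[...,2]<.06)&(t[...,2]>-.06)&(abs(t[...,1])<.08)
i=np.argsort(-np.where(k,t[...,2],-9).ravel())[:12]
for j in i: print(np.unravel_index(j,d.shape),t.reshape(-1,3)[j])
E
```

```text
160 238 [ 0.0109 -0.0446 -0.0257] 0.13489784
158 240 [ 0.0106 -0.045  -0.0272] 0.13355346
155 245 [ 0.0105 -0.0447 -0.0322] 0.12874557
164 240 [ 0.0097 -0.043  -0.0251] 0.13576856
352 238 [ 0.0105  0.0423 -0.0247] 0.13596721
356 240 [ 0.0108  0.0432 -0.0275] 0.13310046
358 245 [ 0.0106  0.0425 -0.0325] 0.12837064
160 260 [ 0.0027 -0.0436 -0.0308] 0.13203152
128 280 [ 0.0098 -0.0452 -0.059 ] 0.10301738
(np.int64(244), np.int64(166)) [ 0.0057 -0.0438 -0.0206]
(np.int64(263), np.int64(347)) [-0.0041  0.0423 -0.0208]
(np.int64(252), np.int64(167)) [ 0.0018 -0.0435 -0.0211]
(np.int64(243), np.int64(349)) [ 0.0064  0.0423 -0.0212]
(np.int64(256), np.int64(167)) [-0.0002 -0.0435 -0.0213]
(np.int64(254), np.int64(348)) [ 0.0009  0.0422 -0.0213]
(np.int64(255), np.int64(167)) [ 0.0004 -0.0435 -0.0213]
(np.int64(264), np.int64(347)) [-0.0043  0.0421 -0.0214]
(np.int64(268), np.int64(168)) [-0.0064 -0.0435 -0.0214]
(np.int64(264), np.int64(168)) [-0.0043 -0.0434 -0.0214]
(np.int64(267), np.int64(168)) [-0.0059 -0.0435 -0.0214]
(np.int64(271), np.int64(347)) [-0.008   0.0424 -0.0215]
```

The open tips sit at tool z = -21 mm, which makes shut -8 mm. So the fingers are about 33 mm shorter than `finger_overhang` claims, and I'll use the measured geometry. I'll lift, reopen and check the tablet.

```bash
python3 -m creep '[[0,0,0,0,0,-10,255],[0,0,0,0,0,-30,255],[0,0,0,0,0,-40,200],[0,0,0,0,0,-40,90],[0,0,0,0,0,-17,90],[0,0,0,0,0,0,90],[0,0,0,0,0,0,90],[0,0,0,0,0,0,90]]'; python3 - <<'E'
from h import *
o=get_obs();p,d=camera("wrist");np.savez("pics/w3.npz",d=d,pos=o["position"],q=o["ee_rot"]);print(o["position"],o["ee_rot"],o["grip_width"])
p=cv2.convertScaleAbs(p[98:253,222:362],alpha=1.5)
cv2.imwrite("pics/w3c.png",cv2.resize(p,None,fx=4,fy=4,interpolation=cv2.INTER_CUBIC))
E
```

```text
clock: 5.85
position: [0.4953, -0.1866, 0.2214]
ee_rot: [0.609, 0.793, -0.0, -0.001]
ft_force: [-0.3, -0.1, -0.6]
grip_width: 0.646
[ 0.49531345 -0.18658689  0.22136021] [ 6.08696692e-01  7.93402422e-01 -2.71977942e-04 -9.27261304e-04] 0.6456272377663163
```

View pics/w3c.png

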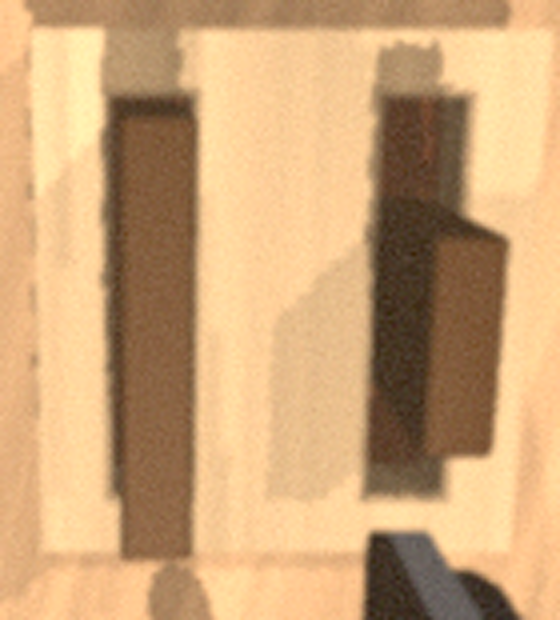

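The tablet stands upright again, with top-face corners (118,115),(195,115),(192,557),(121,557), and the rack and half are unchanged.

```bash
python3 - <<'E'
from h import *
f=np.load("pics/w3.npz")
A=wz(cr([(118,115),(195,115),(192,557),(121,557)],(222,98),4),f,.0925);print(A.mean(0))
d=A[0]+A[1]-A[2]-A[3];print(np.degrees(np.arctan2(d[1],d[0])),np.linalg.norm(d)/2)
delta((A.mean(0)[0],A.mean(0)[1],.053),105.0)
E
```

```text
[ 0.4976372  -0.18636821  0.0925    ]
105.15452217991383 0.10853200431286221
pos [ 0.4953 -0.1865  0.2213] t 5.9 F [-0.04 -0.26 -0.66] w 0.649 yawx 105.01 z [-1.9e-03  9.0e-04 -1.0e+00]
shift now-axes mm [ -0.7   2.6 168.3] turn [-0.0017 -0.0013  0.0002] shift in target axes [ -0.4   2.3 168.3]
```

```bash
python3 -m creep '[[0,0,0,0,1,25,90],[0,0,0,0,0,35,90],[0,0,0,0,0,35,90],[0,0,0,0,0,25,90],[0,0,0,0,0,15,90],[0,0,0,0,0,5,90],[0,0,0,0,0,0,90],[0,0,0,0,0,0,90]]'; python3 - <<'E'
from h import *
delta((.4976,-.1864,.053),105.0)
E
```

```text
clock: 6.7
position: [0.4977, -0.1867, 0.0836]
ee_rot: [0.609, 0.793, 0.0, 0.001]
ft_force: [-0.5, -0.4, 0.3]
grip_width: 0.65
pos [ 0.4977 -0.1867  0.0836] t 6.7 F [-0.55 -0.35  0.25] w 0.65 yawx 105.01 z [ 1.5e-03 -7.0e-04 -1.0e+00]
shift now-axes mm [ 0.3 -0.1 30.6] turn [0.0013 0.001  0.0002] shift in target axes [ 0.3 -0.1 30.6]
```

```bash
python3 -m creep '[[0,0,0,0,0,12,90],[0,0,0,0,0,12,90],[0,0,0,0,0,6,90],[0,0,0,0,0,0,90],[0,0,0,0,0,0,90],[0,0,0,0,0,0,90]]'; python3 - <<'E'
from h import *
delta((.4976,-.1864,.053),105.0)
p,d=camera("scene");cv2.imwrite("pics/s4.png",cv2.resize(p[100:220,150:270],None,fx=5,fy=5,interpolation=cv2.INTER_CUBIC))
E
```

```text
clock: 7.3
position: [0.4973, -0.1865, 0.0528]
ee_rot: [0.609, 0.793, 0.0, 0.0]
ft_force: [0.3, -0.1, -0.5]
grip_width: 0.643
pos [ 0.4973 -0.1865  0.0528] t 7.3 F [ 0.34 -0.12 -0.49] w 0.643 yawx 105.01 z [ 5.e-04 -2.e-04 -1.e+00]
shift now-axes mm [ 0.   0.4 -0.2] turn [0.0004 0.0004 0.0002] shift in target axes [ 0.   0.4 -0.2]
```

View pics/s4.png

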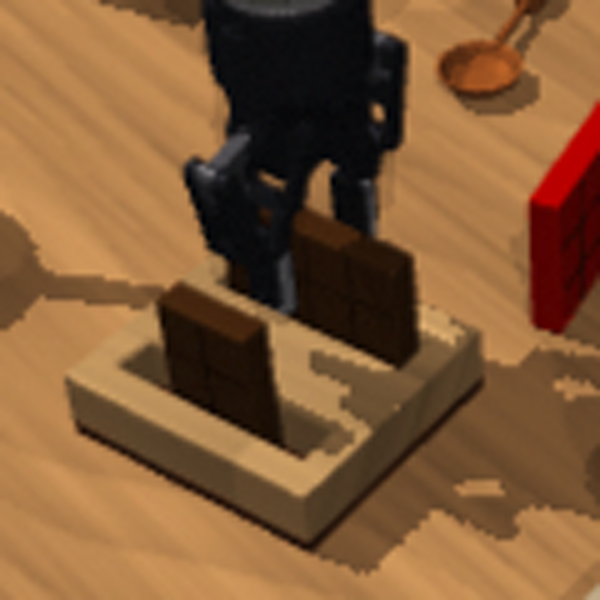

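The jaws now straddle the full tablet, with one finger each side at about (275,270) and (355,200) in the crop and clear of the half tablet. I'll close.

```bash
python3 -m creep '[[0,0,0,0,0,0,130],[0,0,0,0,0,0,160],[0,0,0,0,0,0,190],[0,0,0,0,0,0,220],[0,0,0,0,0,0,255],[0,0,0,0,0,0,255],[0,0,0,0,0,0,255]]' 60; python3 - <<'E'
from h import *
delta((.4976,-.1864,.053),105.0)
E
```

```text
clock: 8.05
position: [0.4973, -0.1865, 0.0528]
ee_rot: [0.609, 0.793, 0.0, 0.0]
ft_force: [0.6, 0.5, 2.1]
grip_width: 0.203
pos [ 0.4973 -0.1865  0.0528] t 8.05 F [0.62 0.52 2.13] w 0.203 yawx 105.01 z [ 6.e-04 -2.e-04 -1.e+00]
shift now-axes mm [ 0.   0.3 -0.2] turn [0.0005 0.0004 0.0002] shift in target axes [ 0.   0.3 -0.2]
```

```bash
python3 -m creep '[[0,0,0,0,0,-6,255],[0,0,0,0,0,-12,255],[0,0,0,0,0,-18,255],[0,0,0,0,0,-25,255],[0,0,0,0,0,-30,255],[0,0,0,0,0,-35,255],[0,0,0,0,0,-25,255],[0,0,0,0,0,-11,255]]'; python3 - <<'E'
from h import *
delta((.5417,.1868,.215),101.9)
o=get_obs();p,d=camera("wrist");np.savez("pics/w5.npz",d=d,pos=o["position"],q=o["ee_rot"]);cv2.imwrite("pics/w5.png",cv2.resize(p,(800,600)))
p,d=camera("scene");cv2.imwrite("pics/s5.png",cv2.resize(p[60:220,110:310],None,fx=4,fy=3.75))
E
```

```text
clock: 8.85
position: [0.4978, -0.1866, 0.2177]
ee_rot: [0.609, 0.793, 0.0, 0.002]
ft_force: [0.1, -0.0, -1.6]
grip_width: 0.203
pos [ 0.4978 -0.1866  0.2177] t 8.85 F [ 0.12 -0.01 -1.65] w 0.203 yawx 105.02 z [ 0.0033 -0.0019 -1.    ]
shift now-axes mm [349.3 139.1   2.2] turn [0.0028 0.0026 0.0544] shift in target axes [356.3 119.9   2.7]
```

View pics/w5.png

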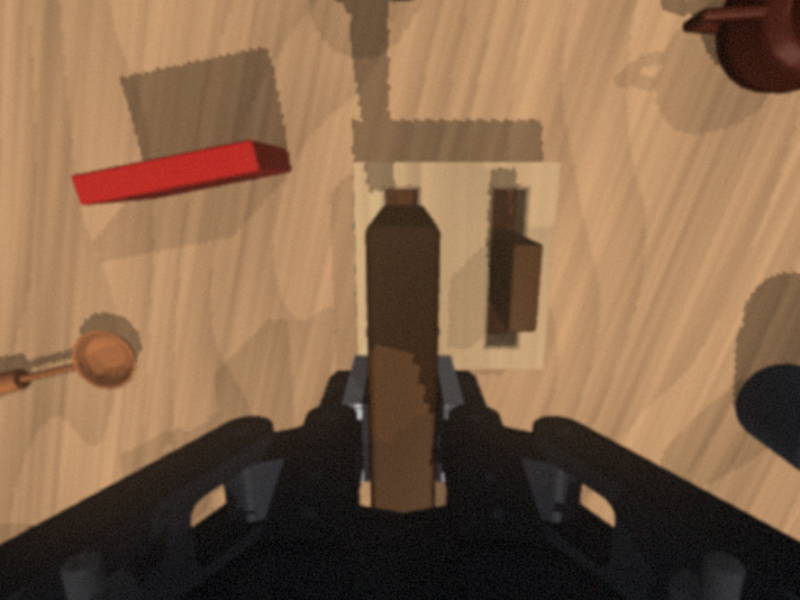

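View pics/s5.png

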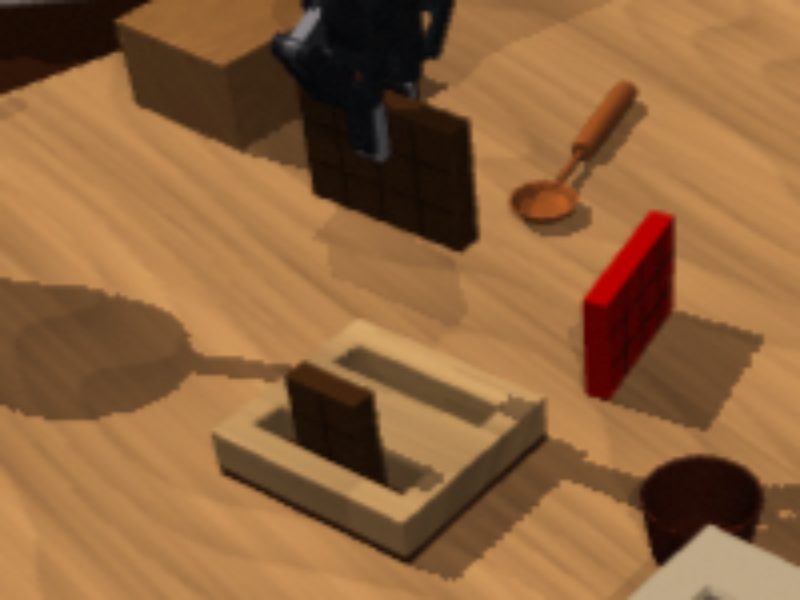

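The grip is good: level, centred and clear of the rack, with the half tablet untouched. Now I'll move to short of the warmer and view the slot with the wrist camera.

```bash
python3 -m creep '[[0,0,0,15,8,0,255],[0,0,0,30,16,0,255],[0,0,0,40,22,0,255],[0,0,0,40,23,0,255],[0,0,0,40,23,0,255],[0,0,0,35,20,0,255],[0,0,0,30,16,0,255],[0,0,0,15,8,0,255]]'; python3 -m creep '[[0,0,0.02,5,3,0,255],[0,0,0.034,0,0,0,255],[0,0,0,0,0,0,255],[0,0,0,0,0,0,255],[0,0,0,0,0,0,255],[0,0,0,0,0,0,255]]';  python3 - <<'E'
from h import *
delta((.5417,.1868,.215),101.9)
o=get_obs();p,d=camera("wrist");np.savez("pics/w6.npz",d=d,pos=o["position"],q=o["ee_rot"]);cv2.imwrite("pics/w6.png",cv2.resize(p,(800,600)));cv2.imwrite("pics/w6raw.png",p)
E
```

```text
clock: 9.75
position: [0.5639, 0.0892, 0.2127]
ee_rot: [0.607, 0.795, -0.0, -0.001]
ft_force: [0.0, -0.2, -2.0]
grip_width: 0.202
clock: 10.35
position: [0.5664, 0.0907, 0.2142]
ee_rot: [0.63, 0.777, -0.0, -0.0]
ft_force: [-0.1, 0.3, -2.1]
grip_width: 0.203
pos [0.5664 0.0907 0.2142] t 10.35 F [-0.08  0.27 -2.05] w 0.203 yawx 101.92 z [-3.e-04 -2.e-04 -1.e+00]
shift now-axes mm [99.1 -4.3 -0.8] turn [-0.0003  0.0001  0.0004] shift in target axes [99.1 -4.3 -0.8]
```

View pics/w6.png

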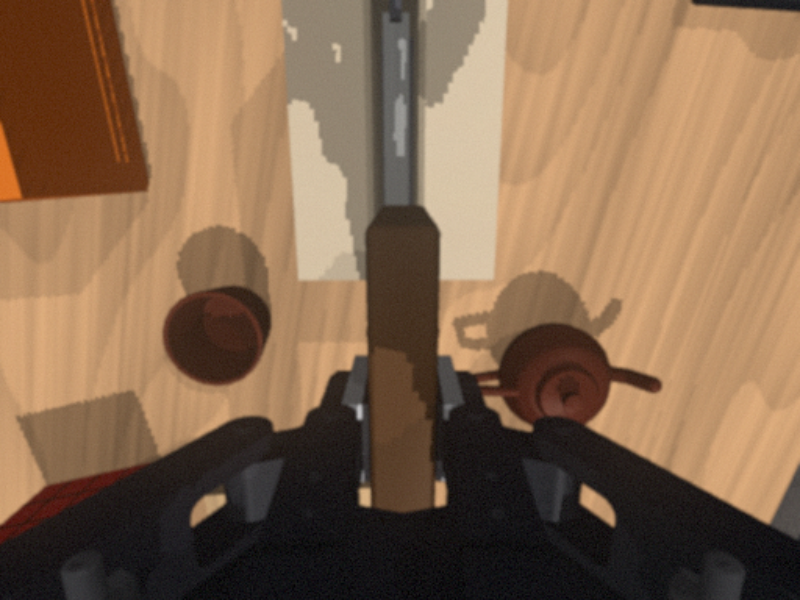

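```bash
python3 - <<'E'
import cv2
p=cv2.imread("pics/w6raw.png")[0:190,170:340]
cv2.imwrite("pics/w6c.png",cv2.resize(cv2.convertScaleAbs(p,alpha=1.2),None,fx=3.5,fy=3.15,interpolation=cv2.INTER_CUBIC) if 0 else cv2.resize(p[:140],None,fx=4,fy=4,interpolation=cv2.INTER_CUBIC))
p=cv2.imread("pics/w6raw.png")[120:335,210:310]
cv2.imwrite("pics/w6t.png",cv2.resize(cv2.convertScaleAbs(p,alpha=1.5),None,fx=2.75,fy=2.75,interpolation=cv2.INTER_CUBIC))
E
```

```text
(no output)
```

View pics/w6c.png

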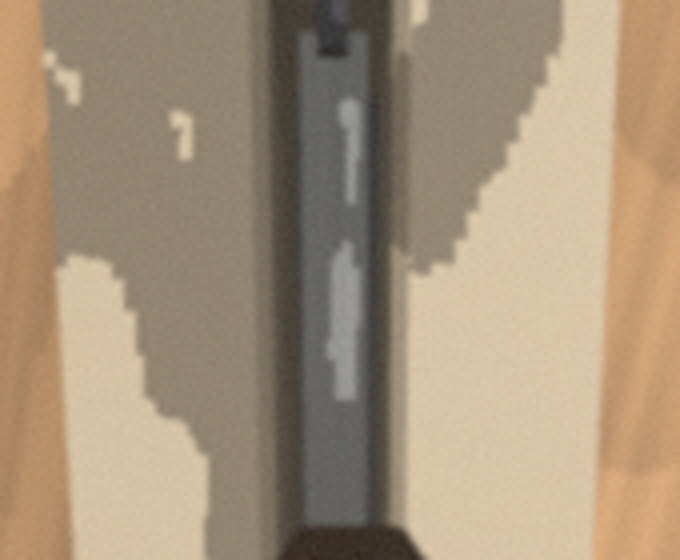

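View pics/w6t.png

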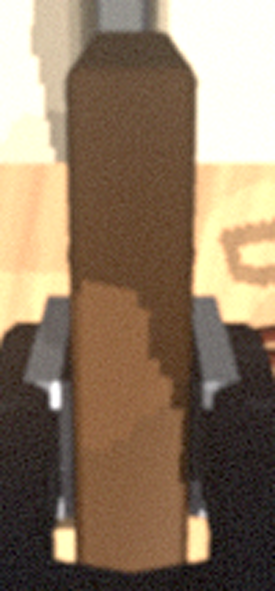

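```bash
python3 - <<'E'
from h import *
np.set_printoptions(precision=4,suppress=True)
f=np.load("pics/w6.npz");R=Ro.from_quat(f["q"])
def tool(X): return R.inv().apply(X-f["pos"])
L=wz(cr([(332.5,500),(331.3,20),(70,500),(597,500),(43,20),(619,20)],(170,0),4),f,.13)
print("slot line world",L[:2],"tool",tool(L)); d=L[1]-L[0];print("yaw",np.degrees(np.arctan2(d[1],d[0])))
T=cr([(67,75),(193,75),(183,565),(77,565)],(210,120),2.75)
ztop=f["pos"][2]+.040
A=wz(T,f,ztop);print("tab tool",tool(A),tool(A).mean(0))
B=cr([(85,32),(165,32)],(210,120),2.75)
print("tab bottom far edge tool",tool(wz(B,f,ztop-.085)))
# near front corners of warmer top  (800x600 view 299,280 ; 495,280)
N=wz(cr([(299,280),(495,280)],(0,0),1.5625),f,.13);print("near edge mid",N.mean(0),tool(N).mean(0))
# depth checks
m=camera_model("wrist");
for u,v in ((257,200),(200,170)):
    c=np.linalg.solve(m["camera_matrix"],[u,v,1])*f["d"][v,u];t=m["mount"][:3,:3]@c+m["mount"][:3,3];print(t,R.apply(t)+f["pos"])
E
```

```text
slot line world [[0.5505 0.1454 0.13  ]
 [0.5338 0.2251 0.13  ]] tool [[ 0.0568 -0.0042  0.0842]
 [ 0.1382 -0.0041  0.0842]
 [ 0.0568 -0.0545  0.0843]
 [ 0.0568  0.0464  0.0842]
 [ 0.1383 -0.0542  0.0842]
 [ 0.1382  0.0459  0.0842]]
yaw 101.81982303630302
tab tool [[ 0.0532 -0.0092 -0.04  ]
 [ 0.0532  0.0076 -0.04  ]
 [-0.0237  0.0075 -0.04  ]
 [-0.0237 -0.0092 -0.04  ]] [ 0.0147 -0.0008 -0.04  ]
tab bottom far edge tool [[ 0.054  -0.0115  0.045 ]
 [ 0.054   0.0072  0.045 ]]
near edge mid [0.56   0.1039 0.13  ] [ 0.0143 -0.0035  0.0842]
[ 0.0333 -0.0008 -0.0414] [0.5587 0.1231 0.2557]
[ 0.0219 -0.0461  0.0827] [0.5167 0.1026 0.1316]
```

```bash
python3 - <<'E'
import cv2
p=cv2.imread("pics/w6raw.png")[122:172,222:292]
cv2.imwrite("pics/w6e.png",cv2.resize(cv2.convertScaleAbs(p,alpha=1.8),None,fx=10,fy=10,interpolation=cv2.INTER_CUBIC))
E
```

```text
(no output)
```

View pics/w6e.png

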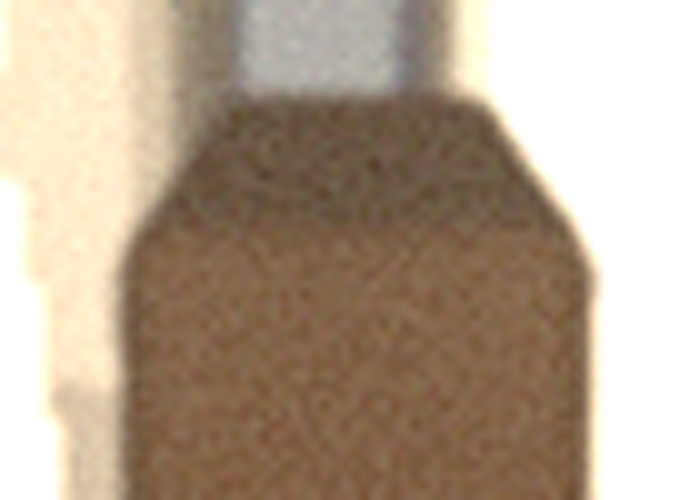

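```bash
python3 -m creep '[[0,0,0,15,-1,0,255],[0,0,0,25,-1,0,255],[0,0,0,25,-1,0,255],[0,0,0,20,-1,0,255],[0,0,0,12,0,0,255],[0,0,0,3,0,0,255],[0,0,0,0,0,0,255],[0,0,0,0,0,0,255]]'; python3 -m creep '[[0,0,0,0,0,10,255],[0,0,0,0,0,10,255],[0,0,0,0,0,8,255],[0,0,0,0,0,0,255],[0,0,0,0,0,0,255],[0,0,0,0,0,0,255]]';  python3 - <<'E'
from h import *
c=np.array([.5664,.0907]);a=np.radians(101.92);t=c+.0998*np.array([np.cos(a),np.sin(a)])-.0041*np.array([np.sin(a),-np.cos(a)]);print(t)
delta((*t,.130),101.85)
for n in ("wrist","scene"):
    p,d=camera(n);cv2.imwrite(f"pics/{n}7.png",cv2.resize(p,(800,600)) if n=="wrist" else cv2.resize(p[130:310,220:400],None,fx=3.3,fy=3.3,interpolation=cv2.INTER_CUBIC))
E
```

```text
clock: 11.2
position: [0.5423, 0.1869, 0.2144]
ee_rot: [0.63, 0.776, -0.0, 0.0]
ft_force: [1.0, 0.6, 0.2]
grip_width: 0.203
clock: 11.8
position: [0.5421, 0.1882, 0.1868]
ee_rot: [0.63, 0.777, 0.0, 0.0]
ft_force: [0.1, 0.2, -1.0]
grip_width: 0.2
[0.54177514 0.18750117]
pos [0.5421 0.1882 0.1868] t 11.8 F [ 0.08  0.2  -1.05] w 0.2 yawx 101.92 z [ 5.e-04  2.e-04 -1.e+00]
shift now-axes mm [-0.6 -0.5 56.8] turn [ 0.0005 -0.0001  0.0012] shift in target axes [-0.6 -0.5 56.8]
```

View pics/wrist7.png

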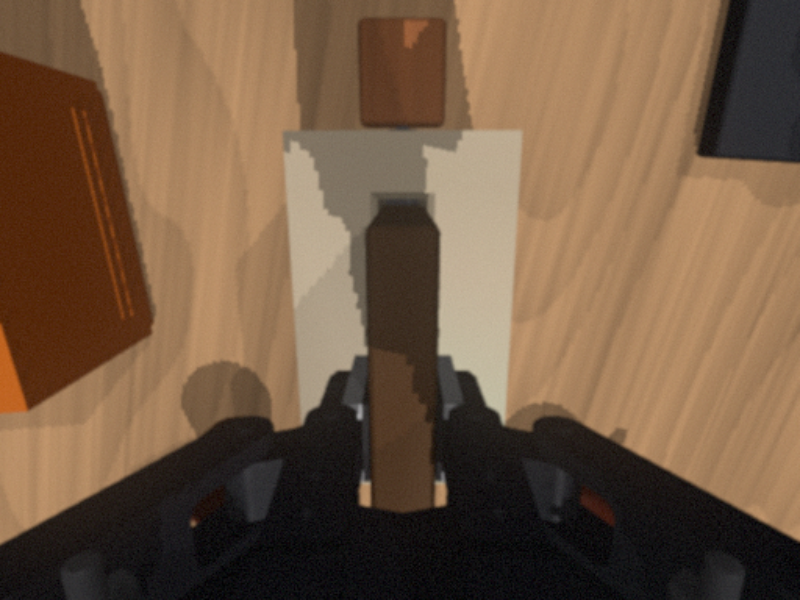

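View pics/scene7.png

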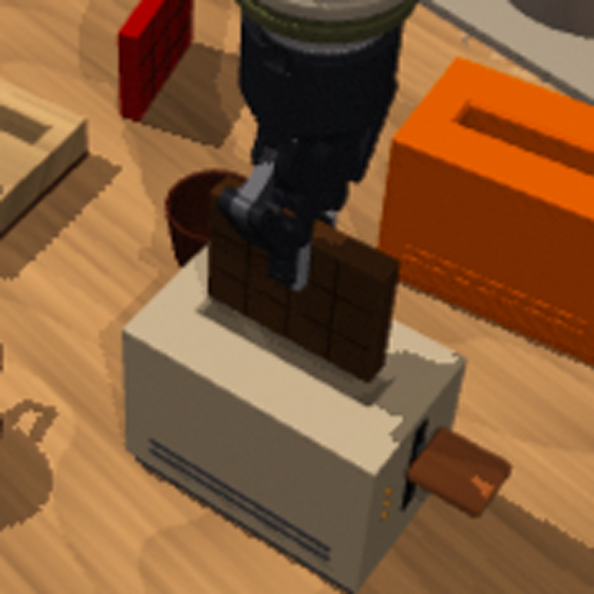

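The tablet is right over the slot: slot end at (372-435,195) and tablet centre at column 403 in the wrist view. I'll lower it gently and watch the force.

```bash
python3 -m creep '[[0,0,0.001,-0.6,-0.4,4,255],[0,0,0,0,0,5,255],[0,0,0,0,0,4,255],[0,0,0,0,0,4,255],[0,0,0,0,0,3,255],[0,0,0,0,0,0,255],[0,0,0,0,0,0,255]]';  python3 - <<'E'
from h import *
delta((.5418,.1875,.130),101.85);print(get_obs()["torque"])
E
```

```text
clock: 12.6
position: [0.5417, 0.1874, 0.1665]
ee_rot: [0.63, 0.776, 0.0, 0.0]
ft_force: [-0.9, -0.4, -1.4]
grip_width: 0.204
pos [0.5417 0.1874 0.1665] t 12.6 F [-0.94 -0.38 -1.4 ] w 0.204 yawx 101.87 z [ 0. -0. -1.]
shift now-axes mm [ 0.   0.1 36.5] turn [0.     0.     0.0003] shift in target axes [ 0.   0.1 36.5]
[-0.02705343  0.02071766 -0.01431217]
```

It is 8 mm inside the mouth with no contact force, so I'll continue down.

```bash
python3 -m creep '[[0,0,0,0,0,6,255],[0,0,0,0,0,6,255],[0,0,0,0,0,6,255],[0,0,0,0,0,6,255],[0,0,0,0,0,4,255],[0,0,0,0,0,3,255],[0,0,0,0,0,0,255],[0,0,0,0,0,0,255]]';  python3 - <<'E'
from h import *
delta((.5418,.1875,.130),101.85);print(get_obs()["torque"])
E
```

```text
clock: 13.4
position: [0.5418, 0.1874, 0.1356]
ee_rot: [0.63, 0.776, 0.0, 0.0]
ft_force: [-0.9, -0.2, -2.1]
grip_width: 0.202
pos [0.5418 0.1874 0.1356] t 13.4 F [-0.89 -0.19 -2.14] w 0.202 yawx 101.86 z [ 2.e-04  0.e+00 -1.e+00]
shift now-axes mm [0.1 0.  5.6] turn [0.0002 0.     0.0002] shift in target axes [0.1 0.  5.6]
[ 0.08176034  0.00135621 -0.03821413]
```

```bash
python3 -m creep '[[0,0,0,0,0,2,255],[0,0,0,0,0,2,255],[0,0,0,0,0,0,255],[0,0,0,0,0,0,255]]'; python3 -m creep '[[0,0,0,0,0,1,255],[0,0,0,0,0,0,255],[0,0,0,0,0,0,255]]'; python3 -m creep '[[0,0,0,0,0,1,255],[0,0,0,0,0,0,255],[0,0,0,0,0,0,255]]'
```

```text
clock: 13.8
position: [0.5416, 0.1874, 0.1315]
ee_rot: [0.63, 0.776, -0.0, 0.0]
ft_force: [0.6, -0.7, -1.9]
grip_width: 0.202
clock: 14.1
position: [0.5417, 0.1873, 0.1305]
ee_rot: [0.63, 0.776, -0.0, 0.0]
ft_force: [-0.2, -0.2, -1.8]
grip_width: 0.2
clock: 14.4
position: [0.5418, 0.1874, 0.1298]
ee_rot: [0.63, 0.776, 0.0, 0.0]
ft_force: [-1.0, 0.5, 2.4]
grip_width: 0.2
```

The tray was met at the expected height (tablet bottom about 0.085), with the force going from -1.8 to +2.4 N. I'll release it now.

```bash
python3 -m creep '[[0,0,0,0,0,0,210],[0,0,0,0,0,0,180],[0,0,0,0,0,0,150],[0,0,0,0,0,0,120],[0,0,0,0,0,0,120],[0,0,0,0,0,0,120]]'; python3 -m creep '[[0,0,0,0,0,-8,120],[0,0,0,0,0,-15,120],[0,0,0,0,0,-20,120],[0,0,0,0,0,-25,120],[0,0,0,0,0,-25,120],[0,0,0,0,0,-15,120],[0,0,0,0,0,0,120]]';python3 - <<'E'
from h import *
delta((.5186,.2966,.16),101.85)
p,d=camera("scene");cv2.imwrite("pics/s8.png",cv2.resize(p[130:310,220:400],None,fx=3.3,fy=3.3,interpolation=cv2.INTER_CUBIC))
E
```

```text
clock: 15.0
position: [0.5416, 0.1873, 0.1294]
ee_rot: [0.63, 0.776, -0.0, 0.0]
ft_force: [0.1, 0.1, 0.3]
grip_width: 0.529
clock: 15.7
position: [0.5426, 0.188, 0.2403]
ee_rot: [0.63, 0.776, 0.002, 0.001]
ft_force: [0.4, -0.8, -0.4]
grip_width: 0.528
pos [0.5426 0.188  0.2403] t 15.7 F [ 0.42 -0.77 -0.45] w 0.528 yawx 101.86 z [ 0.0041  0.001  -1.    ]
shift now-axes mm [111.2  -1.5  80.3] turn [ 0.0042 -0.0001  0.0002] shift in target axes [111.2  -1.2  80.3]
```

View pics/s8.png

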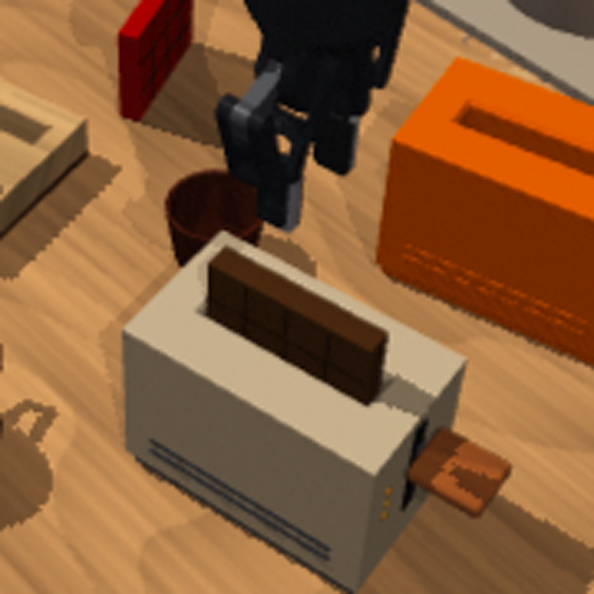

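The tablet stands upright in the slot, about 40 proud, and the lever is still up. Next I'll shut the jaws and move over the paddle.

```bash
python3 -m creep '[[0,0,0,10,0,0,180],[0,0,0,25,0,0,255],[0,0,0,30,0,0,255],[0,0,0,28,0,0,255],[0,0,0,15,0,0,255],[0,0,0,7,0,0,255],[0,0,0,0,0,0,255],[0,0,0,0,0,0,255]]' 60; python3 -m creep '[[0,0,0,0,0,20,255],[0,0,0,0,0,30,255],[0,0,0,0,0,30,255],[0,0,0,0,0,20,255],[0,0,0,0,0,10,255],[0,0,0,0,0,0,255],[0,0,0,0,0,0,255]]';python3 - <<'E'
from h import *
delta((.5178,.3019,.097),101.85)
o=get_obs();p,d=camera("wrist");np.savez("pics/w9.npz",d=d,pos=o["position"],q=o["ee_rot"]);cv2.imwrite("pics/w9.png",cv2.resize(p,(800,600)))
p,d=camera("scene");cv2.imwrite("pics/s9.png",cv2.resize(p[130:310,240:420],None,fx=3.3,fy=3.3,interpolation=cv2.INTER_CUBIC))
E
```

```text
clock: 16.55
position: [0.5186, 0.2987, 0.2371]
ee_rot: [0.631, 0.776, -0.0, 0.0]
ft_force: [-0.4, 0.1, -0.1]
grip_width: -0.003
clock: 17.25
position: [0.5187, 0.2997, 0.1285]
ee_rot: [0.631, 0.776, 0.0, 0.0]
ft_force: [0.4, 0.1, 0.5]
grip_width: -0.001
pos [0.5187 0.2997 0.1285] t 17.25 F [0.42 0.07 0.47] w -0.001 yawx 101.81 z [ 1.1e-03  3.0e-04 -1.0e+00]
shift now-axes mm [ 2.3 -0.5 31.5] turn [ 0.0011 -0.0001 -0.0006] shift in target axes [ 2.3 -0.4 31.5]
```

View pics/s9.png

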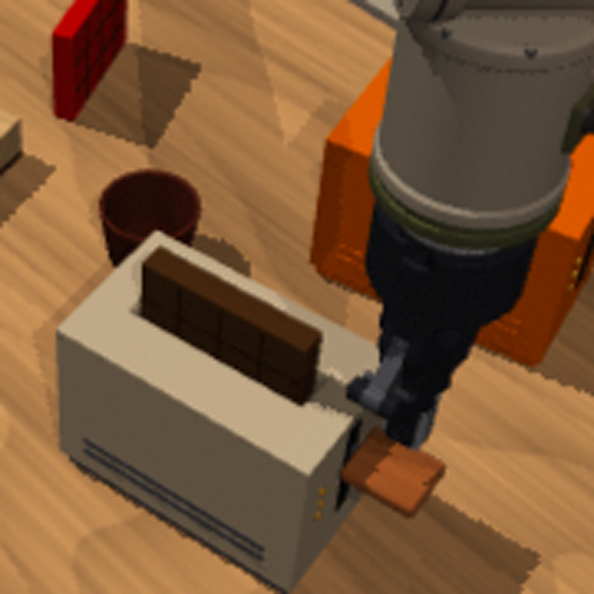

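View pics/w9.png

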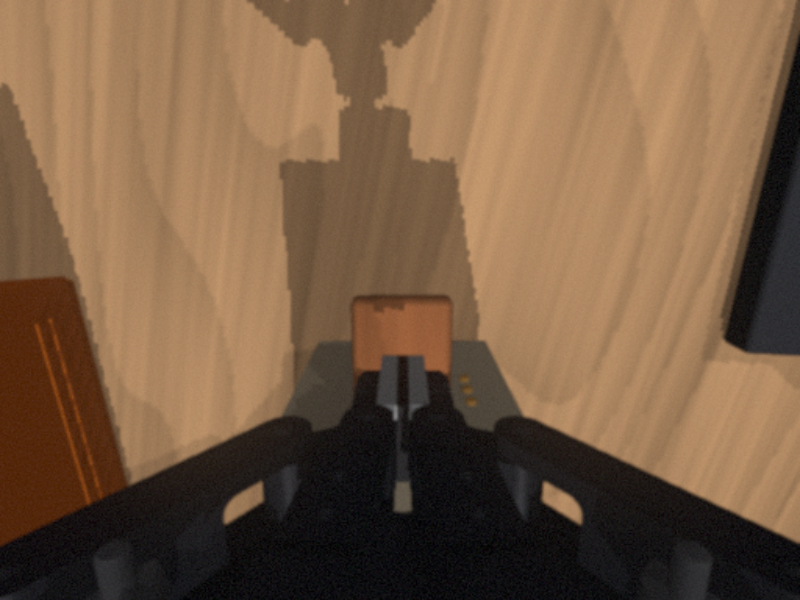

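The tips are centred over the paddle, at column 403 with the paddle spanning 352-452. I'll lower to contact.

```bash
python3 -m creep '[[0,0,0,3,-0.5,8,255],[0,0,0,0,0,8,255],[0,0,0,0,0,7,255],[0,0,0,0,0,4,255],[0,0,0,0,0,0,255],[0,0,0,0,0,0,255]]'; python3 -m creep '[[0,0,0,0,0,2,255],[0,0,0,0,0,2,255],[0,0,0,0,0,0,255]]';  python3 -m creep '[[0,0,0,0,0,2,255],[0,0,0,0,0,0,255],[0,0,0,0,0,0,255]]'
```

```text
clock: 17.95
position: [0.517, 0.3028, 0.1005]
ee_rot: [0.63, 0.776, -0.0, -0.0]
ft_force: [0.7, 1.1, 0.2]
grip_width: 0.001
clock: 18.25
position: [0.5172, 0.303, 0.0971]
ee_rot: [0.63, 0.776, 0.0, 0.0]
ft_force: [-1.8, -1.1, 6.9]
grip_width: 0.002
clock: 18.55
position: [0.5172, 0.303, 0.0952]
ee_rot: [0.63, 0.776, 0.0, 0.0]
ft_force: [-0.6, -1.4, 6.0]
grip_width: -0.0
```

```bash
for i in 1 2 3 4 5; do :; done; python3 -m creep '[[0,0,0,0,0,2,255],[0,0,0,0,0,0,255]]'|grep -E 'pos|force'; python3 -m creep '[[0,0,0,0,0,2,255],[0,0,0,0,0,2,255],[0,0,0,0,0,0,255]]'|grep -E 'pos|force'; python3 -m creep '[[0,0,0,0,0,2,255],[0,0,0,0,0,2,255],[0,0,0,0,0,0,255]]'|grep -E 'pos|force'; python3 -m creep '[[0,0,0,0,0,2,255],[0,0,0,0,0,2,255],[0,0,0,0,0,0,255]]'|grep -E 'pos|force'; python3 -m creep '[[0,0,0,0,0,2,255],[0,0,0,0,0,2,255],[0,0,0,0,0,0,255]]'|grep -E 'pos|force'; python3 -m creep '[[0,0,0,0,0,2,255],[0,0,0,0,0,2,255],[0,0,0,0,0,0,255]]'|grep -E 'pos|force'; python3 -m creep '[[0,0,0,0,0,2,255],[0,0,0,0,0,2,255],[0,0,0,0,0,0,255]]'|grep -E 'pos|force'
```

```text
position: [0.5172, 0.303, 0.0932]
ft_force: [-1.9, -1.1, 5.2]
position: [0.5172, 0.303, 0.0889]
ft_force: [-0.2, -0.1, 3.8]
position: [0.5172, 0.303, 0.0852]
ft_force: [-1.0, -1.2, 6.6]
position: [0.5172, 0.303, 0.0812]
ft_force: [-1.6, -0.8, 6.6]
position: [0.5172, 0.303, 0.077]
ft_force: [-1.5, -0.0, 4.8]
position: [0.5172, 0.303, 0.0732]
ft_force: [-2.5, -2.2, 9.5]
position: [0.5173, 0.303, 0.0694]
ft_force: [-1.8, -2.1, 9.5]
```

The click pattern is clear in the force, and the depth is about 28 mm. I'll continue to about 37 mm.

```bash
python3 -m creep '[[0,0,0,0,0,2,255],[0,0,0,0,0,2,255],[0,0,0,0,0,0,255]]'|grep -E 'clock|pos|force'; python3 -m creep '[[0,0,0,0,0,2,255],[0,0,0,0,0,2,255],[0,0,0,0,0,0,255]]'|grep -E 'clock|pos|force'; python3 - <<'E'
from h import *
delta((.5178,.3019,.0605),101.85)
p,d=camera("scene");cv2.imwrite("pics/s10.png",cv2.resize(p[190:310,250:400],None,fx=5,fy=5,interpolation=cv2.INTER_CUBIC))
p,d=camera("wrist");cv2.imwrite("pics/w10.png",cv2.resize(p,(800,600)))
E
```

```text
clock: 20.85
position: [0.5172, 0.303, 0.0652]
ft_force: [-1.1, -0.9, 5.8]
clock: 21.15
position: [0.5172, 0.303, 0.0614]
ft_force: [-3.0, -1.6, 10.5]
pos [0.5172 0.303  0.0614] t 21.15 F [-2.99 -1.59 10.48] w 0.001 yawx 101.86 z [ 1.e-03  1.e-04 -1.e+00]
shift now-axes mm [-1.2  0.3  0.9] turn [0.001  0.0001 0.0002] shift in target axes [-1.2  0.3  0.9]
```

View pics/s10.png

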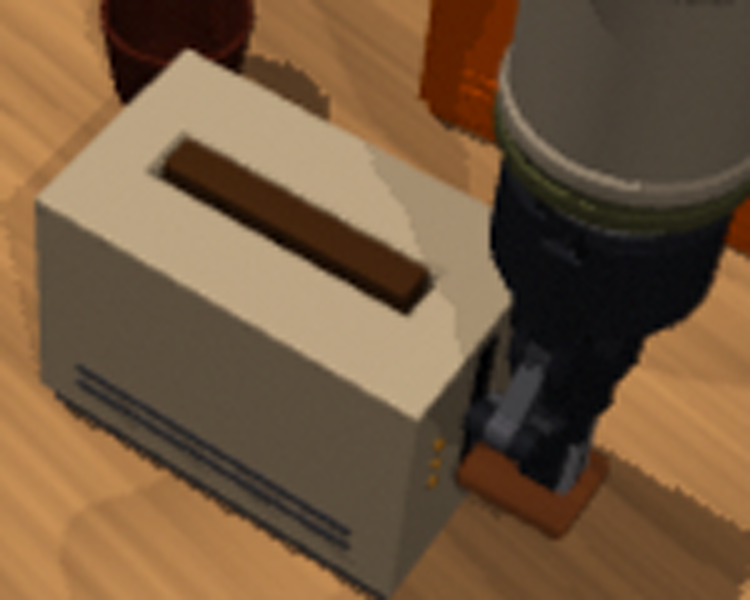

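View pics/w10.png

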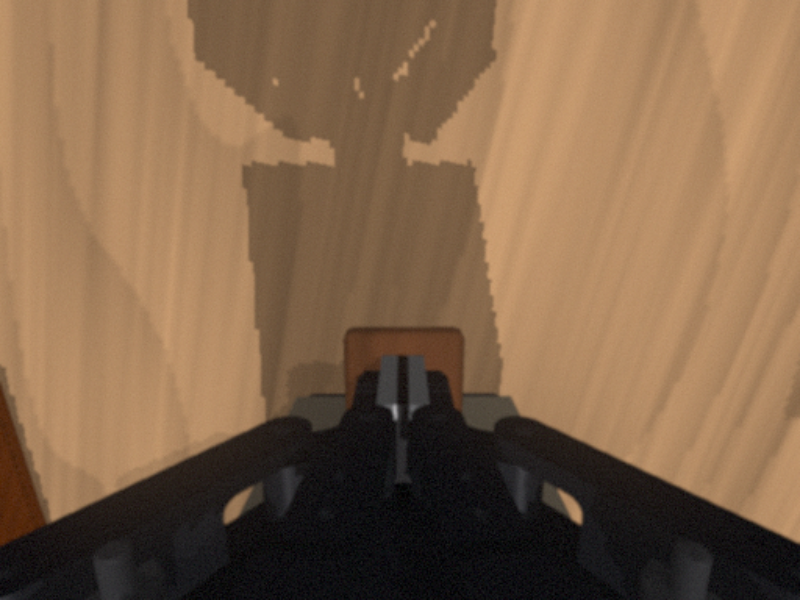

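The lever is down at the lowest stud and the tablet is now only a few mm proud. I'll press 1 mm more for margin, check the tablet's height by depth, and hold.

```bash
python3 -m creep '[[0,0,0,0,0,1,255],[0,0,0,0,0,0,255],[0,0,0,0,0,0,255],[0,0,0,0,0,0,255],[0,0,0,0,0,0,255],[0,0,0,0,0,0,255],[0,0,0,0,0,0,255],[0,0,0,0,0,0,255]]'; python3 - <<'E'
from h import *
p,d=camera("scene");m=camera_model("scene")
for n,(X,Y) in (("tab",(300,215)),("x",(0,0))):
    pass
pts={"tablet":cr([(250,205),(300,230),(350,260)],(250,190),5),"warmer top":cr([(150,230),(330,350),(300,150)],(250,190),5),"paddle":cr([(500,485),(550,515)],(250,190),5)}
for n,px in pts.items():
    for u,v in np.round(px).astype(int):
        c=np.linalg.solve(m["camera_matrix"],[u,v,1])*d[v,u];print(n,(m["R"].T@(c-m["t"])).round(4))
E
python3 -m creep '[[0,0,0,0,0,0,255],[0,0,0,0,0,0,255],[0,0,0,0,0,0,255],[0,0,0,0,0,0,255],[0,0,0,0,0,0,255],[0,0,0,0,0,0,255],[0,0,0,0,0,0,255],[0,0,0,0,0,0,255]]'
```

```text
clock: 22.05
position: [0.5173, 0.303, 0.0606]
ee_rot: [0.63, 0.776, 0.0, 0.0]
ft_force: [-2.7, -2.7, 10.4]
grip_width: 0.001
tablet [0.5503 0.1736 0.133 ]
tablet [0.5446 0.1947 0.1329]
tablet [0.5406 0.2168 0.1325]
warmer top [0.5849 0.1557 0.1295]
warmer top [0.5739 0.2398 0.1299]
warmer top [0.5167 0.1664 0.1332]
paddle [0.5349 0.2956 0.0688]
paddle [0.5313 0.3167 0.0697]
clock: 22.9
position: [0.5173, 0.303, 0.0606]
ee_rot: [0.63, 0.776, 0.0, 0.0]
ft_force: [-2.8, -1.6, 11.0]
grip_width: -0.002
```

The tablet top is at 0.133 (37 mm down from 0.170) and the paddle at 0.069 (36 mm down), so the lever is on the third click. I'll finish the hold, with a last look at the rest of the scene.

```bash
python3 -m creep '[[0,0,0,0,0,0,255],[0,0,0,0,0,0,255],[0,0,0,0,0,0,255],[0,0,0,0,0,0,255],[0,0,0,0,0,0,255],[0,0,0,0,0,0,255],[0,0,0,0,0,0,255],[0,0,0,0,0,0,255]]';python3 -m creep '[[0,0,0,0,0,0,255],[0,0,0,0,0,0,255],[0,0,0,0,0,0,255],[0,0,0,0,0,0,255],[0,0,0,0,0,0,255],[0,0,0,0,0,0,255],[0,0,0,0,0,0,255]]'; python3 - <<'E'
from h import *
p,d=camera("top");cv2.imwrite("pics/top11.png",p)
E
```

```text
clock: 23.7
position: [0.5173, 0.303, 0.0606]
ee_rot: [0.63, 0.776, 0.0, 0.0]
ft_force: [-2.7, -1.5, 10.0]
grip_width: -0.0
clock: 24.4
position: [0.5173, 0.303, 0.0606]
ee_rot: [0.63, 0.776, 0.0, 0.0]
ft_force: [-2.6, -2.5, 11.0]
grip_width: 0.001
```

View pics/top11.png

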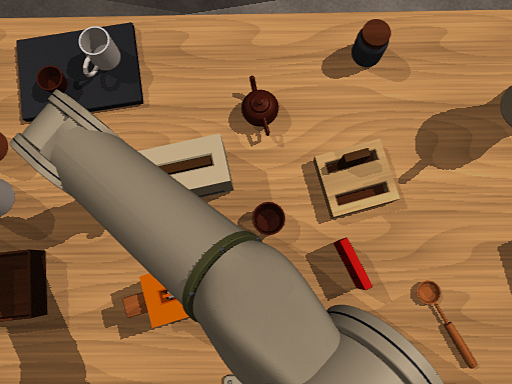

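The top view shows the teapot (260,106), cup (269,218), half tablet (355,157) and red slab (352,262) where they were. The tablet is in the warmer and the lever is still held, 3.2 s so far. I'll hand in.

```bash
python3 - <<'E'
from workcell import *
print(hand_in())
E
```

```text
the job is handed in; nothing more can be done
None
```

The tablet is standing in the cream warmer's slot, and I handed in with the lever still held at its third click after 3.2 s. The clock read about 24.5 s of the 64 s allowed.

- **Tablet:** I took the full-length tablet from the groove nearer the robot, slid it on edge into the slot and let go. The tray was met at the expected height with about 4 N of push.
- **Lever:** Near the start of the hold, the depth pictures put the tablet top at 0.133 m, which means 37 mm of lever travel. They put the paddle about 36 mm down. The steady push was 10–11 N and the arm did not move during the hold.
- **Other things:** In the last top picture the teapot, cup, half tablet and red slab looked unmoved.

**What went wrong:** my first grasp failed. The pictures showed the fingertips about 33 mm shorter than `finger_overhang` says, so the jaws shut on top of the tablet with about 7 N. I lifted off, measured the fingers from the wrist depth picture, saw the tablet upright in its groove, and the second grasp held.

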